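# Draw the coaster out from under the shelf and push it into the caddy

### The job

A round cork coaster has slid back under the upper board of the small two-tier rack until only its front rim shows. Press lightly on that rim and draw it forward on the lower deck until at least half of it shows, then push it along the deck, off whichever end has the open wooden caddy below, so that it drops into the caddy. Never lift it off the deck or lean hard on it or the rack, and leave the salt and spice jars on the rack and the honey jar at its other end where they stand.

Things in the scene. Friction and masses are not known exactly. Their poses are not given: they have to be found in the camera images.
- deck (a point): A point on the top surface of a rack's lower deck (light wood). Axes: x over its depth away from the robot, y along its length, z up. The deck spans x = -75 to +90 and y = -150 to +150 mm, level, 119 to 137 mm above the table (differs: feel for it). Open at the front and both ends; a rail along its back, 30 mm high, has its front face at x = +73 mm.
- rack: The fixed rack; origin 115 mm below point deck, same axes. Its upper board covers x = -10 to +90 mm along the whole length, underside 75 and top 93 mm above the deck; posts only at the back. An upright gripper's body meets the board before its fingers reach the coaster's rim: lean it 30 to 40 degrees, fingers pointing forward and down.
- coaster_center (a point): Centre of the loose round cork coaster, 90 mm in diameter, 8 mm thick, about 40 g, flat on the deck; 10 to 18 mm of its rim shows in front of the upper board. Slides on the deck with friction about 0.6. Pushed sideways off-centre it slips back and wedges against the rail. This point is 4 mm above its underside; z is its axis.
- caddy: Fixed open wooden box beyond and partly under one end of the deck (either end), 160 (x) by 170 (y) by 75 mm high, walls and floor 5 mm. Origin: centre of its underside; axes nearly parallel to the deck's.
- honey_center (a point): Centre of the loose honey jar, 64 mm in diameter, 97 mm high, standing beyond the other end of the deck. Leave alone.
- spice_center (a point): Centre of the loose spice jar, 46 mm in diameter, 106 mm high, standing on the rack's upper board. Leave alone.
- salt_center (a point): Centre of the loose salt shaker, 44 mm in diameter, 90 mm high, standing on the rack's upper board. Leave alone.

How it is judged:
On the way:
1. the coaster, still on the deck, is drawn forward until at least half of it shows in front of the upper board (x of coaster_center in the frame of deck below -0.007 m and z of coaster_center in the frame of deck between -0.01 and 0.03 m), for 0.1 s.
At the end, for the whole second after the job is handed in: The coaster is at rest inside the caddy: its centre within the caddy's walls and less than 65 mm above the caddy's underside, lying flat or leaning (x of coaster_center in the frame of caddy between -0.075 and 0.075 m and y of coaster_center in the frame of caddy between -0.08 and 0.08 m and z of coaster_center in the frame of caddy below 0.065 m and linear speed of coaster below 0.02 m/s); the robot touches nothing.
It fails at once if the coaster is lifted more than 45 mm above the deck (z of coaster_center in the frame of deck above 0.045 m).
It fails at once if the robot leans on the rack or the coaster with more than 40 N (contact force between any of the arm, the fingers and rack above 40 N or contact force between any of the arm, the fingers and coaster above 40 N).
It fails at once if the honey jar is moved more than 20 mm (distance of honey_center from where it was at the start of the episode above 0.02 m).
It fails at once if the spice jar is moved more than 20 mm (distance of spice_center from where it was at the start of the episode above 0.02 m).
It fails at once if the salt shaker is moved more than 20 mm (distance of salt_center from where it was at the start of the episode above 0.02 m).
It also fails if it takes over 58 s, if anything falls off the work surface, if the arm or the gripper's body presses on something with over 40 N, if the wrist force passes 120 N, or if a joint passes its speed limit or range.

### The arm

A 6-joint arm with a two-finger parallel gripper is mounted at the origin on a cart in front of the work surface, level with it; the furniture and walls round the work are solid. World frame = base frame: x ahead of the robot, y to its left, z up, the work surface at z = 0. Lengths are in m, angles in rad, forces in N, time in s.
With the tool pointing down it reaches from about 0.375 to 0.975 m from the base axis. Payload 3.8 kg.
Tool frame: the origin (TCP) lies on the centre line of the jaws, within the pads' length; the fingertips stand 14 mm ahead of it and the grasp point (between the pads) lies 5 mm behind it; z points along the fingers, y is the line along which they close (so a half turn about z gives the same grasp; the last joint's range is limited). The gripper opens to 85 mm and grips with 20 to 120 N. Pads are 22 mm wide; open, the fingers measure 114 mm over their backs; the gripper's body (76 mm by 85 mm) begins 54 mm behind the grasp point. The pads swing forward as they close: fully open they stand 13 mm farther back than shut.
Start: joints at [1.162, 0.264, 1.604, -0, 1.274, -0.037], TCP at [0.245, 0.629, 0.245] pointing down, gripper open.
Joint ranges: [-2.63, 2.63], [-0.94, 2.18], [0.31, 2.57], [-1.31, 4.45], [0, 2.66], [-2.55, 2.55]. Speed limits (rad/s): [2.57, 2.57, 3.14, 3.14, 3.14, 3.14].

### API

Orientations are given as a rotation vector (axis times angle).
In Python, from workcell import bot, eyes, spot_in gives the robot as it stands.
- The arm moves only by the tool carry_out, never from a script. Its argument "series" is text: rows parted by semicolons, each of 4 numbers parted by spaces: the shift along the world's x, y, z in m, then the turn about the world's z in degrees. In form: tx ty tz roll; .... A call has 1 to 20 rows; each row shifts and turns the commanded pose from where the row before left it; what a row does not reach is not made up. A row lasts 1/8 s, in which the tool goes at most 62.5 mm and 10.7 degrees, less where a joint would pass 70% of its speed; a pose out of reach is approached as far as the arm can. A call is refused whole if a number of a shift passes 0.0625 or a number of a turn 10.7, either way. A call with a gripper value outside its range is refused whole. "jaw" is the gripper command: -1 is shut, 1 is fully open, values between are in proportion, set as the call begins (left out, the last holds). The fingers move at their own pace and stop on an object; "grip_force" is the grip in N (left out, the last holds). Time passes only in rows, so rows that do not move let the fingers close. It gives the time, the measured TCP pose, the force, the opening and the grip force at its end, in the units of the state.
- bot.read_state(): the state, without advancing time (a new reading comes with each control period).
- eyes.read_camera(name): name is "side" or "top" or "wrist"; returns (picture, depth): 420x560x3 uint8, blue, green, red; 420x560 float32, m along the optical axis (not along the pixel's ray), 0 where there is no reading.
- eyes.get_calibration(name): a dict with "K" (3x3 intrinsics, pixels), "position" and "rotation" of the camera in the world; the wrist camera has in their place "T_tool_cam" (4x4, takes a point from camera to tool coordinates, whose origin is the TCP and whose axes are the flange's). Camera axes: x right, y down, z forward; pixel columns grow to the right and rows downward; lengths in m; the calibration is good to about 2 mm. The wrist camera is an equidistant fisheye: a pixel r from the principal point sees the ray r / f radians off the axis. A picture is of the moment at which its call begins: read the wrist's pose just before it. get_calibration takes no time and is no camera call.
- bot.finish_job(): hands the job in; it is judged then, once.
Trained networks look in the newest picture that a camera, given by its name, has taken for a name from the list of things; names that differ only in an ending like _2 or _b are one class to them, and where a whole thing is asked for, a point or a joint stands for the part that bears it (a point fixed in the world has none). Each returns a list of dicts, best first, with "score" (0 to 1); they miss things now and then, are a little off and sometimes report something else, mostly with a low value. They report only what shows in the picture. A call takes as long as a camera call.
- spot_in(camera, target): "rect" ([centre column, centre row, width, height] in pixels, round what is visible of it).
The state is a dict: "time": time; "q": joint angles; "joint_vel": joint speeds; "joint_torque": joint torques, N m; "tool_pos": TCP position; "tcp_rot": TCP orientation; "wrist_force": force on the tool from outside, world axes, zero at the start; "torque": the same for the moment, N m; "width": opening from 0.0 (shut) to 1.0 (fully open); "grip_force": force on a finger pad.
Only numpy, scipy, OpenCV 4.12 (cv2) and the standard library are available. Lean on these libraries where they do the work, as an engineer would, in place of code of your own. Each camera call takes 0.05 s, during which the arm holds its last target. There are 200 camera calls.

## Working session

There is one attempt and no reset: what is moved stays moved. The work goes in short steps, Python scripts to look and compute and a tool call to move; the robot and the scene stay as the last step left them, time stands still between calls to the robot, and variables do not carry over. Pictures are saved under pics/ and viewed, at most 10 in all, crops included, and the job is handed in when it is done.

Besides the shell and the picture viewer there is one more tool, called after "Request:" by a JSON object that holds its "name" and its "arguments". carry_out: Moves the arm, as the interface text tells. Its arguments: {"type":"object","properties":{"series":{"type":"string"},"jaw":{"type":"number"},"grip_force":{"type":"number"}},"required":["series"]}

```bash
mkdir -p pics; cat > h.py <<'E'
import numpy as np, cv2
from scipy.spatial.transform import Rotation as R
from workcell import bot, eyes, spot_in
def cam(n):
    c=eyes.get_calibration(n); P=np.array(c["position"]); M=np.array(c["rotation"])
    if M.shape!=(3,3): M=R.from_rotvec(M).as_matrix()
    return np.array(c["K"]),P,M
def cloud(n,d):
    K,P,M=cam(n); v,u=np.indices(d.shape)
    p=np.stack([(u-K[0,2])/K[0,0]*d,(v-K[1,2])/K[1,1]*d,d],-1)
    w=p@M.T+P; w[d<=0]=np.nan; return w
E
python3 - <<'E'
from h import *
s=bot.read_state(); print({k:np.round(v,3) for k,v in s.items()})
ims=[]
for n in("top","side"):
    im,d=eyes.read_camera(n); cv2.imwrite(f"pics/{n}0.png",im); np.save(f"{n}0.npy",d)
    print(n,[np.round(x,3).tolist() for x in cam(n)])
    for t in("deck","rack","coaster_center","caddy","honey_center","spice_center","salt_center"):
        w=cloud(n,d)
        for r in spot_in(n,t)[:2]:
            u,v=map(int,r["rect"][:2]); print(t,round(r["score"],2),np.round(r["rect"]),np.round(w[v,u],3))
E
```

```text
{'time': np.float64(0.0), 'q': array([ 1.162,  0.265,  1.605,  0.   ,  1.274, -0.037]), 'joint_vel': array([-0.001, -0.002,  0.001, -0.001,  0.001, -0.001]), 'joint_torque': array([-0.0000e+00, -5.1511e+01, -3.6731e+01, -0.0000e+00,  1.3000e-02,
        0.0000e+00]), 'tool_pos': array([0.245, 0.628, 0.244]), 'tcp_rot': array([-5.810e-01, -3.087e+00,  3.000e-03]), 'wrist_force': array([-0.098,  0.474,  0.213]), 'torque': array([-0.   ,  0.039,  0.03 ]), 'grip_force': np.float64(0.0), 'width': np.float64(0.997)}
top [[[482.197, 0.0, 273.179], [0.0, 482.197, 208.009], [0.0, 0.0, 1.0]], [0.448, 0.016, 1.108], [[0.009, -0.987, 0.16], [-1.0, -0.004, 0.028], [-0.027, -0.16, -0.987]]]
deck 0.62 [315. 217. 169. 114.] [ 0.575 -0.034  0.229]
rack 0.64 [317. 218. 173. 112.] [ 0.573 -0.038  0.232]
coaster_center 0.59 [314. 230.  34.  12.] [ 0.561 -0.039  0.145]
caddy 0.61 [208. 222.  83.  84.] [0.593 0.198 0.006]
honey_center 0.57 [407. 250.  34.  29.] [ 0.526 -0.234  0.099]
spice_center 0.77 [266. 178.  28.  38.] [0.622 0.05  0.336]
spice_center 0.68 [356. 200.  22.  24.] [ 0.592 -0.099  0.315]

[... 243 characters left out ...]
0.63 [294. 244. 143. 149.] [ 0.586 -0.041  0.144]
deck 0.53 [348. 328.  33.  42.] [ 0.517 -0.248  0.101]
rack 0.76 [295. 245. 142. 148.] [ 0.586 -0.046  0.145]
rack 0.3 [347. 328.  31.  37.] [ 0.511 -0.246  0.104]
coaster_center 0.67 [291. 247.  32.  27.] [ 0.575 -0.043  0.142]
caddy 0.62 [220. 217.  63.  88.] [0.585 0.218 0.01 ]
honey_center 0.64 [219. 217.  66.  87.] [0.586 0.222 0.01 ]
honey_center 0.62 [345. 329.  32.  40.] [ 0.512 -0.244  0.098]
spice_center 0.73 [275. 174.  22.  42.] [0.616 0.036 0.307]
spice_center 0.5 [295. 244. 140. 147.] [ 0.583 -0.046  0.149]
salt_center 0.95 [323. 223.  19.  38.] [ 0.586 -0.112  0.298]
salt_center 0.34 [293. 244. 136. 142.] [ 0.583 -0.043  0.144]
```

View pics/top0.png

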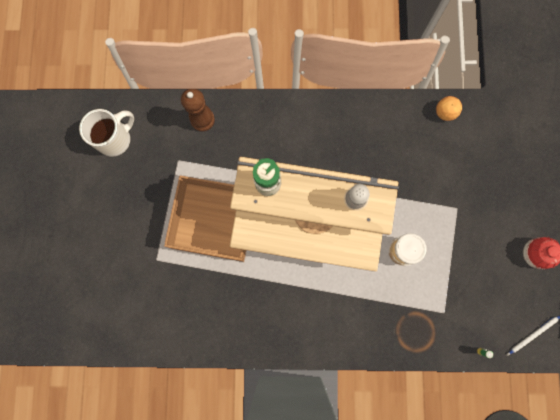

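View pics/side0.png

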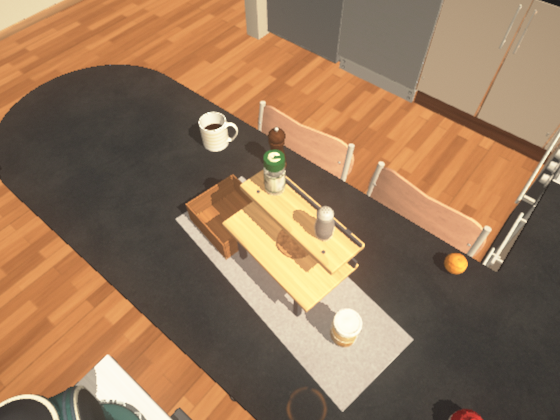

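```bash
python3 - <<'E'
from h import *
for n in("top","side"):
    d=np.load(f"{n}0.npy"); im=cv2.imread(f"pics/{n}0.png"); w=cloud(n,d)
    near=(abs(w[...,0]-.59)<.2)&(abs(w[...,1]+.03)<.22)
    for lab,lo,hi in(("deck",.11,.16),("board",.205,.245)):
        m=near&(w[...,2]>lo)&(w[...,2]<hi)
        m=cv2.morphologyEx(m.astype(np.uint8),cv2.MORPH_OPEN,np.ones((5,5)))
        k,l,s,_=cv2.connectedComponentsWithStats(m); i=1+np.argmax(s[1:,4]); m=l==i
        z=np.median(w[m][:,2]); p=w[m][:,:2].astype(np.float32)
        (c,sz,a)=cv2.minAreaRect((p*1000)); b=cv2.boxPoints((c,sz,a))
        print(n,lab,"z",round(z,4),"c",np.round(c,1),np.round(sz,1),round(a,2),b.round(0).tolist())
    # coaster: darker brown pixels in deck band
    m=near&(w[...,2]>.11)&(w[...,2]<.165)
    hsv=cv2.cvtColor(im,cv2.COLOR_BGR2HSV)
    print("deck hsv med",np.median(hsv[m],0))
    u0,v0=(314,230) if n=="top" else (291,247)
    x=im[v0-30:v0+30,u0-40:u0+40]; cv2.imwrite(f"pics/{n}c.png",cv2.resize(x,None,fx=8,fy=8,interpolation=cv2.INTER_CUBIC))
E
python3 -c "
import cv2,numpy as np
a=cv2.imread('pics/topc.png');b=cv2.imread('pics/sidec.png')
cv2.imwrite('pics/both.png',cv2.resize(np.vstack([a,b]),(400,600)))"
```

```text
top deck z 0.1369 c [538.6 -22.5] [300.4  76.2] 80.86 [[477.0, -165.0], [552.0, -177.0], [600.0, 120.0], [525.0, 132.0]]
top board z 0.2299 c [614.9 -34.4] [300.1 101. ] 80.91 [[541.0, -175.0], [641.0, -191.0], [688.0, 106.0], [589.0, 122.0]]
deck hsv med [ 18.  89. 253.]
side deck z 0.1365 c [577.2 -28.7] [300.6 158.2] 81.15 [[476.0, -165.0], [632.0, -189.0], [679.0, 108.0], [522.0, 132.0]]
side board z 0.2295 c [613.2 -34.3] [300.6 101.6] 80.82 [[539.0, -175.0], [639.0, -191.0], [687.0, 106.0], [587.0, 122.0]]
deck hsv med [ 24.  92. 254.]
```

View pics/both.png

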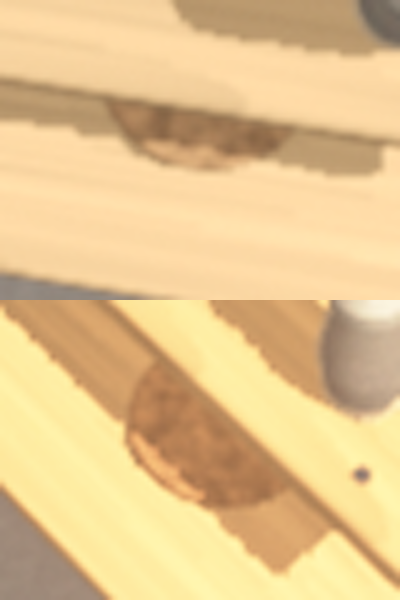

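```bash
cat >> h.py <<'E'
O=np.array([.5745,-.0281,.1367]); yaw=np.radians(-9.1)
Rd=R.from_euler("z",yaw).as_matrix()
def todeck(p): return (np.asarray(p)-O)@Rd
def toworld(p): return np.asarray(p)@Rd.T+O
def ray(n,uv,z):
    K,P,M=cam(n); d=np.array([[(u-K[0,2])/K[0,0],(v-K[1,2])/K[1,1],1] for u,v in uv])@M.T
    return P+d*((z-P[2])/d[:,2])[:,None]
E
python3 - <<'E'
from h import *
from scipy.optimize import least_squares
for n,uv in(("top",[(296,220),(301,227.5),(307,232),(314,233.6),(323,232.5),(332,226)]),("side",[(282,229),(276.4,243),(281,252),(291,258),(299,258.4),(306,255.6)])):
    q=todeck(ray(n,uv,O[2]+.004))[:,:2]
    r=least_squares(lambda c:np.hypot(*(q-c).T)-.045,[.02,0])
    print(n,(q*1000).round(0).tolist(),(r.x*1000).round(1),(r.fun*1000).round(1))
    d=np.load(f"{n}0.npy");w=todeck(cloud(n,d))
    for nm,(a,b) in {"salt":(.17,.25),"spice":(.19,.25)}.items(): pass
    m=(w[...,2]>.1)&(w[...,2]<.21)&(abs(w[...,0]-.04)<.08)&(abs(w[...,1])<.16)
    k,l,s,_=cv2.connectedComponentsWithStats(m.astype(np.uint8))
    for i in range(1,k):
        if s[i,4]>40: print("jar",(np.nanmin(w[l==i],0)*1000).round(),(np.nanmax(w[l==i],0)*1000).round())
    m=(w[...,2]>.1-.1367)&(w[...,2]<-.05)&(w[...,1]>.1)
d=np.load("top0.npy");w=cloud("top",d);m=(w[...,2]>.055)&(w[...,2]<.09)&(w[...,1]>.1)&(w[...,1]<.35)&(w[...,0]<.75)
c,sz,a=cv2.minAreaRect((w[m][:,:2]*1000).astype(np.float32)); print("caddy",np.array(cv2.boxPoints((c,sz,a))).round(),todeck(np.c_[cv2.boxPoints((c,sz,a))/1000,np.full(4,.07)]).round(3))
E
```

```text
top [[1.0, 26.0], [-12.0, 13.0], [-19.0, -0.0], [-20.0, -14.0], [-15.0, -32.0], [1.0, -48.0]] [ 25.4 -11.2] [-1.  -0.3  0.8  0.5  0.2 -1.1]
jar [  20. -149.  100.] [ 80. 149. 203.]
side [[21.0, 36.0], [-15.0, 16.0], [-23.0, -9.0], [-16.0, -36.0], [-3.0, -49.0], [14.0, -54.0]] [21.7 -9.7] [ 1.2 -0.3 -0.8  0.6  1.  -0.2]
jar [  18. -149.  100.] [ 79. 109. 203.]
caddy [[501. 112.]
 [659.  85.]
 [687. 253.]
 [530. 281.]] [[-0.095  0.127 -0.067]
 [ 0.065  0.125 -0.067]
 [ 0.067  0.296 -0.067]
 [-0.093  0.298 -0.067]]
```

Request:
{"name": "carry_out", "arguments": {"series": "0 0 0.03 0; 0 0 0.025 0; 0.0178 -0.0469 0 -5.55; 0.0178 -0.0469 0 -5.55; 0.0178 -0.0469 0 -5.55; 0.0178 -0.0469 0 -5.55; 0.0178 -0.0469 0 -5.55; 0.0178 -0.0469 0 -5.55; 0.0178 -0.0469 0 -5.55; 0.0178 -0.0469 0 -5.55; 0.0178 -0.0469 0 -5.55; 0.0178 -0.0469 0 -5.55; 0.0178 -0.0469 0 -5.55; 0.0178 -0.0469 0 -5.55; 0.0178 -0.0469 0 -5.55; 0.0178 -0.0469 0 -5.55; 0 0 0 0; 0 0 0 0", "jaw": 1}}

```text
time: 3.05
tool_pos: [0.4942, -0.0275, 0.3002]
tcp_rot: [-2.389, -2.04, -0.0]
wrist_force: [0.3, 0.5, 0.5]
width: 1.0
grip_force: 0.0
```

```bash
cat > st.py <<'E'
from h import *
def st():
    s=bot.read_state(); M=R.from_rotvec(s["tcp_rot"]).as_matrix()
    print("t",round(float(s["time"]),2),"tcp",np.round(s["tool_pos"],4),"deck",(todeck(s["tool_pos"])*1000).round(1),"y ang",np.degrees(np.arctan2(M[1,1],M[0,1])).round(1),"z",M[:,2].round(3),"F",np.round(s["wrist_force"],1),"q",np.round(s["q"],2),"w",round(float(s["width"]),2)); return s
E
python3 - <<'E'
from st import *
st(); c=eyes.get_calibration("wrist"); print(np.round(c["T_tool_cam"],3),c["K"])
im,d=eyes.read_camera("side"); w=todeck(cloud("side",d))
cv2.imwrite("pics/s1.png",im[120:340,150:450]); im,d=eyes.read_camera("wrist"); cv2.imwrite("pics/w1.png",im)
a=cv2.imread("pics/s1.png"); cv2.imwrite("pics/v1.png",np.vstack([cv2.resize(a,(560,410))[:300],cv2.resize(im,(560,420))[120:420]]))
E
```

```text
t 3.05 tcp [ 0.4942 -0.0275  0.3002] deck [-79.4 -12.1 163.5] y ang -9.0 z [-0.     0.001 -1.   ] F [0.3 0.5 0.5] q [-0.11 -0.11  1.91  0.    1.35  0.05] w 1.0
[[-0.    -0.947 -0.322  0.085]
 [ 1.     0.    -0.001  0.002]
 [ 0.001 -0.322  0.947 -0.128]
 [ 0.     0.     0.     1.   ]] [[325.1922621    0.         283.98805914]
 [  0.         325.1922621  209.33578643]
 [  0.           0.           1.        ]]
```

View pics/v1.png

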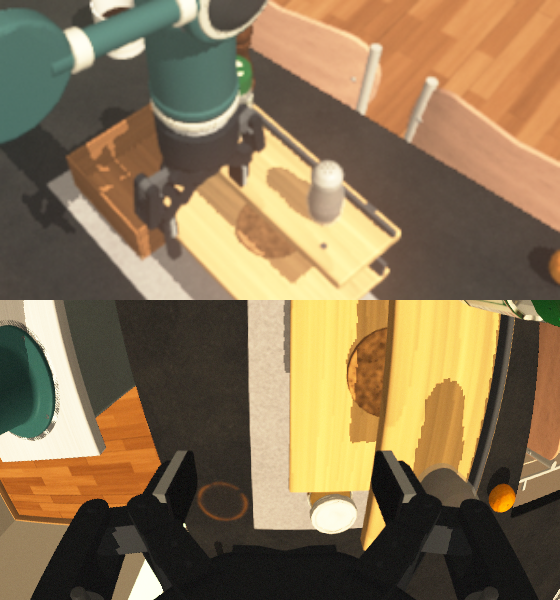

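```bash
cat >> h.py <<'E'
def wcloud(d):
    c=eyes.get_calibration("wrist");K=np.array(c["K"]);T=np.array(c["T_tool_cam"])
    v,u=np.indices(d.shape); x=(u-K[0,2])/K[0,0]; y=(v-K[1,2])/K[1,1]; th=np.hypot(x,y)+1e-9
    s=np.tan(th)/th; p=np.stack([x*s*d,y*s*d,d],-1)@T[:3,:3].T+T[:3,3]; p[(d<=0)|(th>1.45)]=np.nan; return p
E
python3 - <<'E'
from st import *
im,d=eyes.read_camera("wrist"); p=wcloud(d)
m=(p[...,2]<.02)&(abs(p[...,1])<.12)&(abs(p[...,0])<.06)
for z in range(-100,20,8):
    k=m&(p[...,2]*1000>=z)&(p[...,2]*1000<z+8)
    for sgn in(1,-1):
        q=p[k&(p[...,1]*sgn>0)]
        if len(q)>3: print(z,sgn,"n",len(q),"y",(np.percentile(q[:,1],[1,50,99])*1000).round(),"x",(np.percentile(q[:,0],[1,99])*1000).round())
s=bot.read_state(); M=R.from_rotvec(s["tcp_rot"]).as_matrix(); w=todeck(p@M.T+s["tool_pos"])
c=(w[...,2]>0)&(w[...,2]<.016); hsv=cv2.cvtColor(im,cv2.COLOR_BGR2HSV)
print("coaster-ish sat",np.median(hsv[190,365]))
k=np.zeros(d.shape,bool);k[160:240,345:392]=1; k&=(hsv[...,2]<200)&(w[...,2]<.03)&(w[...,2]>-.02)
print("wristview front of brown",(np.nanpercentile(w[k],[1,50,99],axis=0)*1000).round(1))
b=(w[...,2]>.085)&(w[...,2]<.105)&(abs(w[...,1])<.1)&(w[...,0]>-.05)
print("board front",(np.nanpercentile(w[b],[.5,1,3],axis=0)*1000).round(1),np.nanmedian(w[b][:,2]))
dk=(w[...,2]>-.02)&(w[...,2]<.004)&(abs(w[...,1])<.1)&(w[...,0]<-.03);print("deck",(np.nanpercentile(w[dk],[1,50,99],axis=0)*1000).round(1))
E
```

```text
-100 1 n 50 y [65. 68. 70.] x [12. 15.]
-100 -1 n 49 y [-67. -65. -60.] x [12. 15.]
-92 1 n 1295 y [10. 60. 71.] x [11. 22.]
-92 -1 n 1311 y [-68. -57.  -7.] x [11. 22.]
-84 1 n 3142 y [ 1. 27. 71.] x [ 3. 22.]
-84 -1 n 3037 y [-68. -24.  -1.] x [ 3. 22.]
-76 1 n 3918 y [ 0. 28. 72.] x [-8. 19.]
-76 -1 n 3635 y [-69. -26.  -0.] x [-8. 19.]
-68 1 n 3480 y [ 1. 34. 73.] x [-10.  19.]
-68 -1 n 3236 y [-70. -32.  -1.] x [-10.  19.]
-60 1 n 2283 y [ 6. 63. 74.] x [-10.  19.]
-60 -1 n 2310 y [-71. -60.  -4.] x [-10.  18.]
-52 1 n 1815 y [40. 56. 75.] x [-9. 15.]
-52 -1 n 1780 y [-71. -53. -36.] x [-9. 15.]
-44 1 n 466 y [44. 50. 69.] x [ 2. 15.]
-44 -1 n 467 y [-64. -46. -41.] x [ 1. 15.]
-36 1 n 574 y [44. 45. 57.] x [-6. 13.]
-36 -1 n 562 y [-54. -42. -41.] x [-7. 13.]
-28 1 n 593 y [44. 45. 58.] x [-9. 13.]
-28 -1 n 583 y [-54. -41. -41.] x [-9. 13.]
-20 1 n 491 y [44. 45. 58.] x [-9. 13.]
-20 -1 n 501 y [-55. -41. -41.] x [-9. 13.]
-12 1 n 426 y [44. 45. 57.] x [-9. 13.]
-12 -1 n 423 y [-54. -41. -41.] x [-9. 13.]
-4 1 n 144 y [44. 44. 50.] x [-9. 12.]
-4 -1 n 140 y [-47. -41. -41.] x [-9. 12.]
12 1 n 20 y [111. 114. 116.] x [-46. -43.]
coaster-ish sat 159.0
wristview front of brown [[-19.2 -55.3  -1.7]
 [  0.4  -9.1   7.2]
 [ 14.7  23.6   8.9]]
board front [[ -8.2 -87.6  86.1]
 [ -8.  -69.2  87.2]
 [ -7.5 -58.3  90.1]] 0.09236474440343782
deck [[-73.1 -97.2  -3.1]
 [-52.   11.1  -0.6]
 [-30.5  98.3   1. ]]
```

Request:
{"name": "carry_out", "arguments": {"series": "0 -0.02 0.05 0; 0 -0.02 0.05 0; 0 -0.02 0.05 0; 0.05 -0.008 0 0; 0.05 -0.008 0 0; 0.05 -0.008 0 0; 0.05 -0.008 0 0; 0.05 -0.008 0 0; 0.05 -0.008 0 0; 0.05 -0.008 0 0; 0.05 -0.008 0 0; 0 0 0 0", "jaw": -1}}

```text
time: 4.7
tool_pos: [0.899, -0.1504, 0.4366]
tcp_rot: [-2.379, -2.037, 0.011]
wrist_force: [0.4, 0.1, -3.1]
width: -0.002
grip_force: 0.0
```

```bash
python3 -c "
from st import *
st()"
```

```text
t 4.7 tcp [ 0.899  -0.1504  0.4366] deck [339.7 -69.4 299.9] y ang -8.9 z [-0.012  0.002 -1.   ] F [ 0.4  0.1 -3.1] q [-0.19  0.82  0.44  0.    1.89 -0.04] w -0.0
```

Request:
{"name": "carry_out", "arguments": {"series": "0.05 -0.008 0 0; 0.05 -0.008 0 0; 0.05 -0.008 0 0; 0 0 0 0"}}

```text
time: 5.2
tool_pos: [0.96, -0.1598, 0.4037]
tcp_rot: [2.343, 2.004, 0.075]
wrist_force: [1.0, 0.4, 0.6]
width: 0.0
grip_force: 0.0
```

```bash
python3 -c "
from st import *
st()"
```

```text
t 5.2 tcp [ 0.96   -0.1598  0.4037] deck [401.4 -69.1 267. ] y ang -8.9 z [ 0.074 -0.012 -0.997] F [1.  0.4 0.6] q [-0.19  0.93  0.32  0.    1.82 -0.04] w 0.0
```

Request:
{"name": "carry_out", "arguments": {"series": "0.06 -0.01 0.03 0; 0.06 -0.01 0.03 0; 0.06 -0.01 0.03 0; 0.06 -0.01 0.03 0; 0 0 0 0"}}

```text
time: 5.82
tool_pos: [1.0099, -0.1687, 0.4292]
tcp_rot: [2.233, 1.909, 0.24]
wrist_force: [-1.2, 0.5, -0.4]
width: 0.002
grip_force: 0.0
```

```bash
python3 -c "
from st import *
st()"
```

```text
t 5.83 tcp [ 1.0099 -0.1687  0.4292] deck [452.2 -70.  292.5] y ang -8.9 z [ 0.247 -0.041 -0.968] F [-1.2  0.5 -0.4] q [-0.19  0.92  0.31  0.01  1.66 -0.03] w 0.0
```

Request:
{"name": "carry_out", "arguments": {"series": "0.06 -0.01 0.03 0; 0.06 -0.01 0.03 0; 0.06 -0.01 0.03 0; 0.06 -0.01 0.03 0; 0.06 -0.01 0.03 0; 0.06 -0.01 0.03 0; 0 0 0 0"}}

```text
time: 6.7
tool_pos: [1.0908, -0.1824, 0.4576]
tcp_rot: [2.062, 1.762, 0.457]
wrist_force: [-1.5, 0.0, -0.9]
width: -0.0
grip_force: 0.0
```

```bash
python3 -c "
from st import *
st()"
```

```text
t 6.7 tcp [ 1.0908 -0.1824  0.4576] deck [534.2 -70.6 320.9] y ang -8.9 z [ 0.484 -0.081 -0.871] F [-1.5  0.  -0.9] q [-0.19  0.92  0.31  0.01  1.4  -0.03] w -0.0
```

Request:
{"name": "carry_out", "arguments": {"series": "0.06 -0.01 0.03 0; 0.06 -0.01 0.03 0; 0.06 -0.01 0.03 0; -0.05 0.008 0 0; -0.05 0.008 0 0; -0.05 0.008 0 0; -0.05 0.008 0 0; 0 0 0 0"}}

```text
time: 7.7
tool_pos: [0.9388, -0.1583, 0.4739]
tcp_rot: [1.975, 1.687, 0.553]
wrist_force: [-0.4, 0.2, 0.0]
width: 0.003
grip_force: 0.0
```

```bash
python3 -c "
from st import *
st()"
```

```text
t 7.7 tcp [ 0.9388 -0.1583  0.4739] deck [380.3 -70.9 337.2] y ang -8.9 z [ 0.588 -0.098 -0.803] F [-0.4  0.2  0. ] q [-0.2   0.37  1.17  0.03  0.96 -0.05] w 0.0
```

Request:
{"name": "carry_out", "arguments": {"series": "-0.0425 0.0129 0 0; -0.0425 0.0129 0 0; -0.0425 0.0129 0 0; -0.0425 0.0129 0 0; -0.0425 0.0129 0 0; -0.0425 0.0129 0 0; -0.0425 0.0129 0 0; -0.0425 0.0129 0 0; -0.0425 0.0129 0 0; -0.0425 0.0129 0 0; 0 0 0 0; 0 0 -0.046 0; 0 0 -0.046 0; 0 0 -0.046 0; 0 0 -0.046 0; 0 0 -0.046 0; 0 0 -0.046 0; 0 0 0 0"}}

```text
time: 9.95
tool_pos: [0.5164, -0.0306, 0.1933]
tcp_rot: [1.978, 1.69, 0.547]
wrist_force: [-0.4, -0.8, -0.8]
width: -0.0
grip_force: 0.0
```

```bash
python3 - <<'E'
from st import *
s=st()
im,d=eyes.read_camera("wrist"); p=wcloud(d); M=R.from_rotvec(s["tcp_rot"]).as_matrix(); w=todeck(p@M.T+s["tool_pos"])
a,_=eyes.read_camera("side")
cv2.imwrite("pics/v2.png",np.vstack([cv2.resize(a[150:310,180:460],(560,320))[:280],im[100:420]]))
b=(w[...,2]>.085)&(w[...,2]<.105)&(abs(w[...,1])<.1)&(w[...,0]>-.05)&(w[...,0]<.02)
print("board front",(np.nanpercentile(w[b],[.5,1,3],axis=0)*1000).round(1))
E
```

```text
t 9.95 tcp [ 0.5164 -0.0306  0.1933] deck [-57.  -11.7  56.6] y ang -8.8 z [ 0.584 -0.099 -0.805] F [-0.4 -0.8 -0.8] q [-0.07 -0.35  2.42 -0.13  0.45  0.19] w -0.0
board front [[ -9.  -49.8  85.1]
 [ -8.8 -45.2  85.2]
 [ -8.5 -35.6  85.7]]
```

View pics/v2.png

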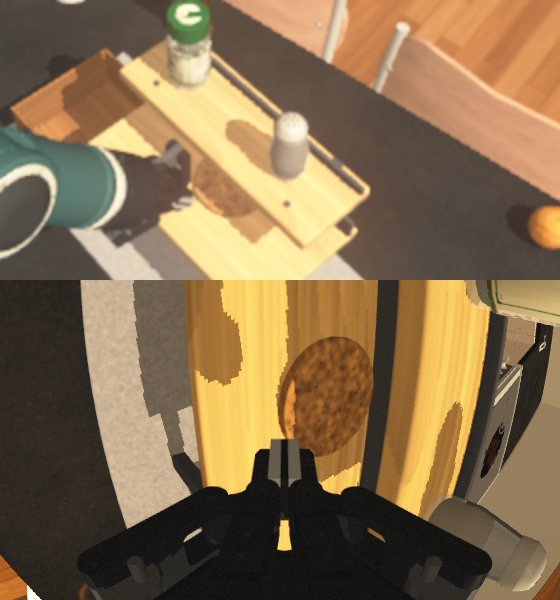

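```bash
python3 - <<'E'
from st import *
s=st()
im,d=eyes.read_camera("wrist"); p=wcloud(d); M=R.from_rotvec(s["tcp_rot"]).as_matrix(); w=todeck(p@M.T+s["tool_pos"])
t=todeck(s["tool_pos"]); rel=(w-t)*1000
m=(abs(p[...,0])<.04)&(abs(p[...,1])<.08)&(p[...,2]<.02)
for h in range(-20,100,10):
    k=m&(rel[...,2]>=h)&(rel[...,2]<h+10)
    if k.sum()>5: print("h",h,"fwd 1/99%",np.percentile(rel[k][:,0],[1,99]).round(1),"y",np.percentile(rel[k][:,1],[1,99]).round(1))
hsv=cv2.cvtColor(im,cv2.COLOR_BGR2HSV)
k=np.zeros(d.shape,bool);k[145:290,270:380]=1
k&=(w[...,2]>.003)&(w[...,2]<.02)&(p[...,2]>.02)
print("coaster pts",(np.nanpercentile(w[k],[1,50,99],axis=0)*1000).round(1),k.sum())
E
```

```text
t 10.05 tcp [ 0.5203 -0.0308  0.2   ] deck [-53.1 -11.2  63.3] y ang -8.9 z [ 0.593 -0.1   -0.799] F [0.5 1.4 0.8] q [-0.07 -0.36  2.41 -0.13  0.45  0.19] w -0.0
h -20 fwd 1/99% [-7.7  5.4] y [ 7.5 12.7]
h -10 fwd 1/99% [-14.3  12.7] y [ 7.2 13. ]
h 0 fwd 1/99% [-51.1  13.7] y [-6.7 13.7]
h 10 fwd 1/99% [-83.2  46.3] y [-17.1  37.9]
h 20 fwd 1/99% [-91.8  70.3] y [-28.7  38.9]
h 30 fwd 1/99% [-90.1  -0.2] y [-6.3 19. ]
h 40 fwd 1/99% [-72.    5.5] y [-6.  19.4]
h 50 fwd 1/99% [-63.8   5.9] y [-7.1 21.9]
h 60 fwd 1/99% [-57.9   6.1] y [-7.9 21.8]
h 70 fwd 1/99% [-42.8   6.5] y [-7.4 22.1]
h 80 fwd 1/99% [-25.1   7.1] y [ 2.4 14.8]
h 90 fwd 1/99% [-10.6   6.9] y [ 2.1 15.8]
coaster pts [[-18.4 -78.9   3.5]
 [ 25.6  -4.5   7.1]
 [ 76.   35.9  13.7]] 9686
```

Request:
{"name": "carry_out", "arguments": {"series": "0.0125 -0.002 -0.014 0; 0.0125 -0.002 -0.014 0; 0 0 0 0; 0 0 0 0; 0 0 0 0"}}

```text
time: 10.72
tool_pos: [0.5445, -0.0346, 0.1722]
tcp_rot: [1.97, 1.682, 0.558]
wrist_force: [0.3, -0.6, -0.2]
width: -0.003
grip_force: 0.0
```

```bash
python3 -c "
from st import *
st()"
```

```text
t 10.72 tcp [ 0.5445 -0.0346  0.1722] deck [-28.6 -11.1  35.5] y ang -8.9 z [ 0.594 -0.1   -0.798] F [ 0.3 -0.6 -0.2] q [-0.08 -0.26  2.4  -0.16  0.36  0.21] w -0.0
```

Accurate once settled. Forward 10 mm, then down in small steps.

Request:
{"name": "carry_out", "arguments": {"series": "0.0095 -0.0015 0 0; 0 0 0 0; 0 0 -0.004 0; 0 0 -0.003 0; 0 0 0 0; 0 0 0 0"}}

```text
time: 11.48
tool_pos: [0.5533, -0.036, 0.1633]
tcp_rot: [1.971, 1.684, 0.556]
wrist_force: [0.5, -0.2, 0.9]
width: 0.004
grip_force: 0.0
```

```bash
python3 -c "
from st import *
s=st()
im,d=eyes.read_camera('wrist'); p=wcloud(d); M=R.from_rotvec(s['tcp_rot']).as_matrix(); w=todeck(p@M.T+s['tool_pos'])
cv2.imwrite('pics/v3.png',cv2.resize(im[130:350,150:470],(640,440)))"
```

```text
t 11.47 tcp [ 0.5533 -0.036   0.1633] deck [-19.7 -11.2  26.6] y ang -8.9 z [ 0.592 -0.099 -0.8  ] F [ 0.5 -0.2  0.9] q [-0.08 -0.22  2.39 -0.16  0.33  0.22] w 0.0
```

View pics/v3.png

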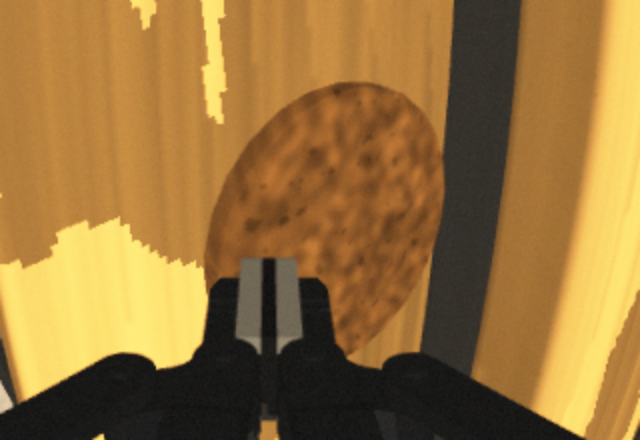

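Request:
{"name": "carry_out", "arguments": {"series": "0 0 -0.001 0; 0 0 -0.001 0; 0 0 -0.001 0; 0 0 0 0"}}

```text
time: 12.02
tool_pos: [0.5533, -0.0361, 0.1603]
tcp_rot: [1.971, 1.684, 0.556]
wrist_force: [-0.6, -0.5, 0.1]
width: -0.004
grip_force: 0.0
```

Request:
{"name": "carry_out", "arguments": {"series": "0 0 -0.001 0; 0 0 -0.001 0; 0 0 0 0"}}

```text
time: 12.4
tool_pos: [0.5539, -0.0361, 0.1595]
tcp_rot: [1.97, 1.683, 0.557]
wrist_force: [-4.1, 0.3, 4.9]
width: -0.002
grip_force: 2.5
```

Request:
{"name": "carry_out", "arguments": {"series": "0 0 -0.0006 0; -0.003 0.0005 0 0; -0.004 0.0006 0 0; -0.004 0.0006 0 0; -0.004 0.0006 0 0; 0 0 0 0"}}

```text
time: 13.15
tool_pos: [0.5375, -0.0337, 0.1571]
tcp_rot: [1.972, 1.684, 0.555]
wrist_force: [-0.6, -0.1, 0.6]
width: -0.002
grip_force: 0.0
```

```bash
cat > look.py <<'E'
from st import *
import sys
s=st()
im,d=eyes.read_camera('wrist'); p=wcloud(d); M=R.from_rotvec(s['tcp_rot']).as_matrix(); w=todeck(p@M.T+s['tool_pos'])
if len(sys.argv)>1: cv2.imwrite(sys.argv[1],im)
hsv=cv2.cvtColor(im,cv2.COLOR_BGR2HSV)
# brown = redder hue than the wood, within deck height
k=(w[...,2]>-.01)&(w[...,2]<.02)&(w[...,0]>-.09)&(w[...,0]<.068)&(abs(w[...,1])<.15)&(hsv[...,0]<15)&(hsv[...,1]>120)&(hsv[...,2]>30)
k=cv2.morphologyEx(k.astype(np.uint8),cv2.MORPH_OPEN,np.ones((3,3)))
n,l,st_,_=cv2.connectedComponentsWithStats(k)
i=1+np.argmax(st_[1:,4]); q=w[l==i]
print("brown",st_[i].tolist(),(np.nanpercentile(q,[1,50,99],axis=0)*1000).round(1).tolist())
for r in spot_in("wrist","coaster_center")[:1]: print(r)
E
python3 look.py
```

```text
t 13.15 tcp [ 0.5375 -0.0337  0.1571] deck [-35.7 -11.4  20.4] y ang -8.9 z [ 0.591 -0.099 -0.8  ] F [-0.6 -0.1  0.6] q [-0.07 -0.25  2.42 -0.17  0.33  0.23] w -0.0
brown [317, 206, 75, 101, 2725] [[0.5, -49.8, 6.3], [25.7, -17.5, 7.2], [64.9, 15.3, 8.1]]
{'rect': [339.0, 240.8, 108.8, 142.1], 'score': 0.64}
```

```bash
python3 look.py pics/v4.png >/dev/null; python3 -c "
import cv2;cv2.imwrite('pics/v4c.png',cv2.resize(cv2.imread('pics/v4.png')[130:350,150:470],(640,440)))"
```

```text
(no output)
```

View pics/v4c.png

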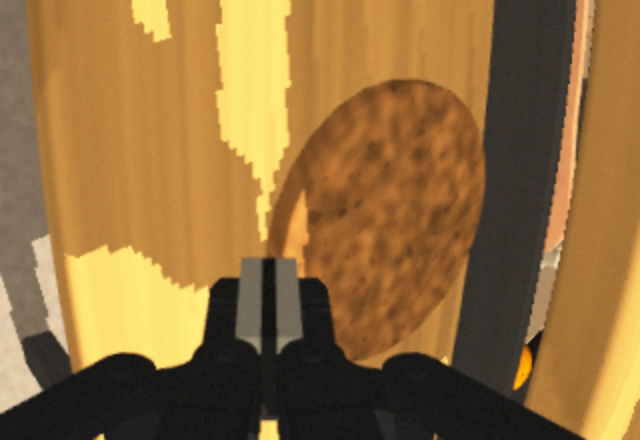

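```bash
cat >> h.py <<'E'
def wray(s,uv,h):
    c=eyes.get_calibration("wrist");K=np.array(c["K"]);T=np.array(c["T_tool_cam"]);M=R.from_rotvec(s["tcp_rot"]).as_matrix()
    uv=np.array(uv,float);x=(uv[:,0]-K[0,2])/K[0,0];y=(uv[:,1]-K[1,2])/K[1,1];th=np.hypot(x,y);k=np.sin(th)/th
    r=np.c_[x*k,y*k,np.cos(th)]@T[:3,:3].T@M.T; o=M@T[:3,3]+s["tool_pos"]
    return todeck(o+r*((O[2]+h-o[2])/r[:,2])[:,None])
def circ(q):
    from scipy.optimize import least_squares
    r=least_squares(lambda c:np.hypot(*(q[:,:2]-c).T)-.045,q[:,:2].mean(0)); return (r.x*1000).round(1),(r.fun*1000).round(1)
E
python3 - <<'E'
from st import *
s=st()
g=lambda a:[(150+x/2,130+y/2) for x,y in a]
print(circ(wray(s,g([(305,165),(330,125),(360,95),(400,80),(450,95),(350,358),(400,340)]),.008)))
print("board edge",wray(s,g([(493,100),(480,250)]),.084).round(3), "tip", wray(s,g([(268,258)]),.0).round(3))
s["tool_pos"]=np.array([.5533,-.036,.1633]);s["tcp_rot"]=[1.971,1.684,.556]
print("before",circ(wray(s,g([(205,240),(215,190),(245,140),(290,100),(350,82),(395,92),(350,353)]),.008)))
E
```

```text
t 13.35 tcp [ 0.5385 -0.0338  0.1579] deck [-34.7 -11.3  21.2] y ang -8.9 z [ 0.592 -0.099 -0.799] F [ 0.  -0.8 -0.4] q [-0.07 -0.25  2.42 -0.17  0.33  0.23] w -0.0
(array([22.6, -7.2]), array([-0.7,  0.1,  0.6, -0.4, -1.8, -1.9,  0. ]))
board edge [[-0.05   0.057  0.084]
 [-0.048  0.038  0.084]] tip [[-0.018 -0.007  0.   ]]
before (array([18.6, -6.7]), array([-1.3,  0.6,  0.9,  0.5, -0.5, -0.1,  0.6]))
```

Request:
{"name": "carry_out", "arguments": {"series": "0 0 0.006 0; 0.008 -0.0013 0 0; 0.008 -0.0013 0 0; 0.001 0 0 0; 0 0 0 0; 0 0 0 0"}}

```text
time: 14.1
tool_pos: [0.5551, -0.0363, 0.1636]
tcp_rot: [1.972, 1.684, 0.556]
wrist_force: [-0.9, -0.5, 0.3]
width: 0.001
grip_force: 0.0
```

Request:
{"name": "carry_out", "arguments": {"series": "0.001 -0.0002 0 0; 0.001 -0.0002 0 0; 0 0 0 0"}}

```text
time: 14.48
tool_pos: [0.5575, -0.0368, 0.164]
tcp_rot: [1.971, 1.684, 0.556]
wrist_force: [-0.2, -0.5, 0.6]
width: -0.001
grip_force: 0.0
```

Request:
{"name": "carry_out", "arguments": {"series": "0.001 -0.0002 0 0; 0.001 -0.0002 0 0; 0 0 0 0; 0 0 0 0"}}

```text
time: 14.98
tool_pos: [0.5577, -0.037, 0.1623]
tcp_rot: [1.974, 1.686, 0.553]
wrist_force: [-8.3, 2.3, 1.8]
width: -0.001
grip_force: 0.0
```

Request:
{"name": "carry_out", "arguments": {"series": "0.001 -0.0002 0 0; 0.001 -0.0002 0 0; 0 0 0 0; 0 0 0 0"}}

```text
time: 15.48
tool_pos: [0.5574, -0.0372, 0.1607]
tcp_rot: [1.977, 1.688, 0.549]
wrist_force: [-18.6, 3.3, 7.5]
width: -0.003
grip_force: 0.0
```

Request:
{"name": "carry_out", "arguments": {"series": "-0.0025 0.0004 0 0; -0.0025 0.0004 0 0; 0 0 0 0; 0 0 0 0"}}

```text
time: 15.98
tool_pos: [0.5568, -0.0368, 0.1642]
tcp_rot: [1.971, 1.683, 0.557]
wrist_force: [0.1, -0.4, -0.0]
width: -0.004
grip_force: 0.0
```

Request:
{"name": "carry_out", "arguments": {"series": "0 0 -0.0015 0; 0 0 -0.0015 0; 0 0 -0.0015 0; 0 0 0 0; 0 0 0 0"}}

```text
time: 16.6
tool_pos: [0.5565, -0.0368, 0.1596]
tcp_rot: [1.971, 1.683, 0.556]
wrist_force: [-1.0, -0.6, 2.0]
width: 0.001
grip_force: 1.2
```

Request:
{"name": "carry_out", "arguments": {"series": "0 0 -0.001 0; 0 0 -0.001 0; 0 0 0 0"}}

```text
time: 16.98
tool_pos: [0.5574, -0.0369, 0.1592]
tcp_rot: [1.969, 1.682, 0.558]
wrist_force: [-6.5, 0.5, 9.5]
width: 0.002
grip_force: 4.9
```

Request:
{"name": "carry_out", "arguments": {"series": "-0.002 0.0003 -0.0005 0; -0.002 0.0003 0 0; 0 0 0 0"}}

```text
time: 17.35
tool_pos: [0.5545, -0.0362, 0.1593]
tcp_rot: [1.967, 1.681, 0.561]
wrist_force: [3.3, -0.3, 6.3]
width: -0.002
grip_force: 3.0
```

Request:
{"name": "carry_out", "arguments": {"series": "-0.002 0.0003 -0.0015 0; -0.002 0.0003 0 0; 0 0 0 0"}}

```text
time: 17.73
tool_pos: [0.5517, -0.0356, 0.1592]
tcp_rot: [1.965, 1.679, 0.563]
wrist_force: [4.6, -0.5, 7.9]
width: 0.002
grip_force: 3.6
```

```bash
python3 look.py pics/v5.png; python3 -c "
import cv2;cv2.imwrite('pics/v5c.png',cv2.resize(cv2.imread('pics/v5.png')[130:350,150:470],(640,440)))"
```

```text
t 17.73 tcp [ 0.5517 -0.0356  0.1592] deck [-21.3 -11.1  22.5] y ang -8.9 z [ 0.599 -0.099 -0.794] F [ 4.6 -0.5  7.9] q [-0.08 -0.22  2.4  -0.17  0.31  0.23] w 0.0
brown [270, 194, 104, 113, 2751] [[-13.1, -45.0, 6.2], [29.0, -6.7, 7.2], [61.6, 18.9, 8.2]]
{'rect': [312.6, 242.4, 119.6, 140.6], 'score': 0.83}
```

View pics/v5c.png

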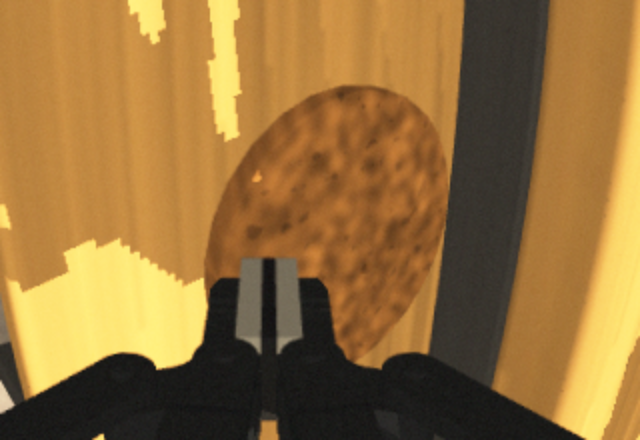

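Request:
{"name": "carry_out", "arguments": {"series": "-0.002 0.0003 -0.0005 0; -0.002 0.0003 0 0; -0.002 0.0003 0 0; -0.002 0.0003 0 0; 0 0 0 0"}}

```text
time: 18.45
tool_pos: [0.5441, -0.0344, 0.1592]
tcp_rot: [1.965, 1.679, 0.564]
wrist_force: [4.8, -0.4, 8.4]
width: -0.0
grip_force: 4.0
```

```bash
python3 look.py pics/v6.png
```

```text
t 18.45 tcp [ 0.5441 -0.0344  0.1592] deck [-29.  -11.1  22.5] y ang -8.9 z [ 0.6   -0.099 -0.794] F [ 4.8 -0.4  8.4] q [-0.08 -0.24  2.42 -0.17  0.31  0.23] w -0.0
brown [257, 179, 110, 112, 3249] [[-27.2, -39.3, 1.5], [14.0, 7.7, 7.1], [47.9, 33.1, 8.2]]
{'rect': [312.9, 242.9, 124.2, 140.9], 'score': 0.6}
```

Request:
{"name": "carry_out", "arguments": {"series": "-0.003 0.0005 0 0; -0.003 0.0005 0 0; -0.003 0.0005 0 0; -0.003 0.0005 0 0; -0.003 0.0005 0 0; -0.003 0.0005 0 0; 0 0 0 0"}}

```text
time: 19.42
tool_pos: [0.526, -0.0314, 0.1592]
tcp_rot: [1.965, 1.679, 0.564]
wrist_force: [3.9, -0.3, 8.5]
width: -0.006
grip_force: 4.3
```

Request:
{"name": "carry_out", "arguments": {"series": "-0.003 0.0005 0 0; -0.003 0.0005 0 0; -0.003 0.0005 0 0; -0.003 0.0005 0 0; -0.003 0.0005 0 0; -0.003 0.0005 0 0; 0 0 0 0; 0 0 0 0"}}

```text
time: 20.42
tool_pos: [0.508, -0.0284, 0.1592]
tcp_rot: [1.965, 1.679, 0.564]
wrist_force: [4.2, -0.5, 9.2]
width: -0.002
grip_force: 4.5
```

```bash
python3 look.py pics/v7.png
```

```text
t 20.43 tcp [ 0.508  -0.0284  0.1592] deck [-65.6 -10.8  22.5] y ang -8.9 z [ 0.6   -0.099 -0.794] F [ 4.2 -0.5  9.2] q [-0.07 -0.33  2.48 -0.18  0.34  0.24] w -0.0
brown [254, 211, 34, 60, 743] [[-68.0, -4.9, 1.0], [-60.5, 7.6, 6.9], [-51.3, 21.8, 8.3]]
{'rect': [313.2, 241.9, 121.2, 139.0], 'score': 0.8}
```

Request:
{"name": "carry_out", "arguments": {"series": "0 0 0.01 0; 0 0 0.02 0; 0 -0.024 0.005 0; 0 -0.024 0 0; 0.01 -0.0125 0 0; 0.0103 -0.0126 0 0; 0 0 0 0; 0 0 0 0"}}

```text
time: 21.52
tool_pos: [0.5234, -0.1008, 0.1884]
tcp_rot: [1.974, 1.686, 0.554]
wrist_force: [-0.7, 0.1, -0.5]
width: 0.0
grip_force: 0.0
```

```bash
cat > fit.py <<'E'
from st import *
s=st()
im,d=eyes.read_camera('wrist'); p=wcloud(d); M=R.from_rotvec(s['tcp_rot']).as_matrix(); w=todeck(p@M.T+s['tool_pos'])
r=spot_in("wrist","coaster_center"); print(r[:1])
hsv=cv2.cvtColor(im,cv2.COLOR_BGR2HSV).astype(int); lab=cv2.cvtColor(im,cv2.COLOR_BGR2LAB).astype(int)
u,v,a,b=r[0]["rect"]; k=np.zeros(d.shape,np.uint8); k[int(max(0,v-b/2-4)):int(v+b/2+4),int(max(0,u-a/2-4)):int(u+a/2+4)]=1
z=(w[...,2]>.004)&(w[...,2]<.013)&(p[...,2]>.02)
m=cv2.morphologyEx((k.astype(bool)&z).astype(np.uint8),cv2.MORPH_OPEN,np.ones((5,5)))
q=w[m>0]; print("pts",len(q),(np.percentile(q,[1,50,99],axis=0)*1000).round(1).tolist())
h=cv2.convexHull((q[:,:2]*1000).astype(np.float32)); print("circle",cv2.minEnclosingCircle(h))
cv2.imwrite("pics/fit.png",im)
E
python3 fit.py
```

```text
t 21.52 tcp [ 0.5234 -0.1008  0.1884] deck [-38.9 -79.9  51.7] y ang -8.9 z [ 0.59  -0.098 -0.801] F [-0.7  0.1 -0.5] q [-0.28 -0.31  2.41  0.17  0.42 -0.26] w 0.0
[{'rect': [243.9, 127.5, 149.4, 166.7], 'score': 0.85}]
pts 18039 [[-62.5, -49.5, 5.8], [-29.4, -7.0, 7.3], [16.0, 33.3, 8.7]]
circle ((-24.066009521484375, -8.245635032653809), 45.209205627441406)
```

View pics/fit.png

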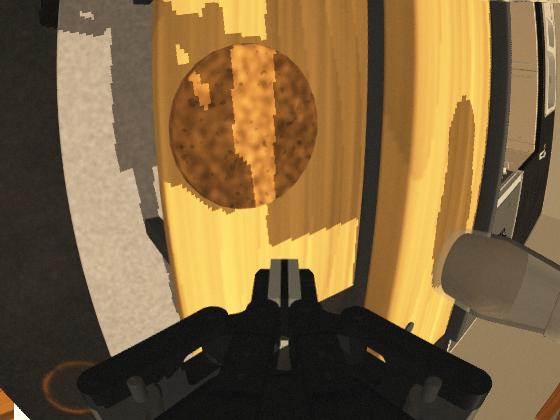

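Request:
{"name": "carry_out", "arguments": {"series": "0.007 -0.001 -0.01 0; 0 0 -0.01 0; 0 0 -0.01 0; 0 0 0 0; 0 0 0 0; 0 0 0 0"}}

```text
time: 22.38
tool_pos: [0.5321, -0.1026, 0.1605]
tcp_rot: [1.971, 1.683, 0.557]
wrist_force: [0.4, -0.7, -0.1]
width: -0.003
grip_force: 0.0
```

```bash
python3 -c "
from st import *
st()"
```

```text
t 22.38 tcp [ 0.5321 -0.1026  0.1605] deck [-30.1 -80.3  23.8] y ang -8.9 z [ 0.593 -0.1   -0.799] F [ 0.4 -0.7 -0.1] q [-0.28 -0.25  2.42  0.2   0.33 -0.29] w -0.0
```

Request:
{"name": "carry_out", "arguments": {"series": "0 0 -0.003 0; 0 0 -0.0033 0; 0.0013 0.0079 0 0; 0.0013 0.0079 0 0; 0.0009 0.0059 0 0; 0.0009 0.0059 0 0; 0.0009 0.0059 0 0; 0.0009 0.0059 0 0; 0.0009 0.0059 0 0; 0.0009 0.0059 0 0; 0.0009 0.0059 0 0; 0.0009 0.0059 0 0; 0 0 0 0; 0 0 0 0"}}

```text
time: 24.12
tool_pos: [0.5414, -0.0395, 0.1534]
tcp_rot: [1.971, 1.684, 0.556]
wrist_force: [-0.1, -0.1, -0.3]
width: -0.001
grip_force: 0.0
```

```bash
python3 fit.py
```

```text
t 24.12 tcp [ 0.5414 -0.0395  0.1534] deck [-30.9 -16.5  16.7] y ang -8.9 z [ 0.592 -0.099 -0.8  ] F [-0.1 -0.1 -0.3] q [-0.09 -0.23  2.42 -0.15  0.31  0.19] w -0.0
[{'rect': [263.9, 161.1, 171.0, 198.0], 'score': 0.98}]
pts 4979 [[-8.8, 5.1, 6.1], [1.5, 43.1, 7.2], [18.3, 78.3, 8.3]]
circle ((-5.223814487457275, 41.538692474365234), 39.7493782043457)
```

```bash
python3 - <<'E'
from st import *
s=st()
im,d=eyes.read_camera('wrist'); p=wcloud(d); M=R.from_rotvec(s['tcp_rot']).as_matrix(); w=todeck(p@M.T+s['tool_pos'])
for y in(10,20,30,40,50,60,70):
    k=(abs(w[...,1]*1000-y)<1.5)&(w[...,0]<.06)&(w[...,0]>-.1)&(p[...,2]>.02)&(abs(w[...,2])<.02)
    q=w[k]; x=q[:,0]*1000; o=np.argsort(x); 
    print(y,[(int(a),round(float(np.median(q[(x>=a)&(x<a+8),2])*1000),1)) for a in range(-80,60,8) if ((x>=a)&(x<a+8)).sum()>2])
E
```

```text
t 24.23 tcp [ 0.5414 -0.0396  0.1535] deck [-30.8 -16.6  16.8] y ang -8.9 z [ 0.592 -0.099 -0.8  ] F [ 0.6 -1.   0. ] q [-0.09 -0.23  2.42 -0.15  0.31  0.19] w 0.0
10 [(-16, 6.9), (-8, 7.1), (0, 7.2), (16, -0.7), (24, -0.8), (32, -0.8), (40, -0.9), (48, -0.9), (56, -0.9)]
20 [(-16, 7.0), (-8, 7.1), (0, 7.1), (8, 7.1), (24, -0.7), (32, -0.9), (40, -1.0), (48, -0.7), (56, -0.8)]
30 [(-16, 7.2), (-8, 7.1), (0, 7.1), (8, 7.3), (16, 7.1), (24, -0.7), (32, -0.7), (40, -0.7), (48, -0.9), (56, -1.0)]
40 [(-16, 7.1), (-8, 7.1), (0, 7.4), (8, 7.2), (16, 7.1), (24, -0.8), (32, -0.8), (40, -0.8), (48, -0.8), (56, -1.0)]
50 [(-16, 7.1), (-8, 7.2), (0, 7.2), (8, 7.4), (16, 7.2), (24, -0.9), (32, -0.8), (40, -0.7), (48, -0.6), (56, -0.7)]
60 [(-16, 7.3), (-8, 7.3), (0, 7.3), (8, 7.3), (24, -0.7), (32, -0.7), (40, -0.6), (48, -0.8), (56, -0.9)]
70 [(-16, 7.1), (-8, 7.2), (0, 7.4), (8, 7.0), (16, -0.6), (24, -0.7), (32, -0.7), (40, -0.8), (48, -0.8), (56, -0.8)]
```

Request:
{"name": "carry_out", "arguments": {"series": "-0.0005 -0.003 0 0; 0.0044 -0.0007 0 0; 0.0009 0.006 0 0; 0.0009 0.0059 0 0; 0.0009 0.0059 0 0; 0.0009 0.0059 0 0; 0.0009 0.0059 0 0; 0.0009 0.0059 0 0; 0.0009 0.0059 0 0; 0.0009 0.0059 0 0; 0.0009 0.0059 0 0; 0.0009 0.0059 0 0; 0 0 0 0; 0 0 0 0"}}

```text
time: 26.02
tool_pos: [0.5543, 0.0159, 0.1534]
tcp_rot: [1.971, 1.684, 0.556]
wrist_force: [0.2, 0.1, 0.6]
width: 0.002
grip_force: 0.0
```

```bash
cat > edge.py <<'E'
from st import *
s=st()
im,d=eyes.read_camera('wrist'); p=wcloud(d); M=R.from_rotvec(s['tcp_rot']).as_matrix(); w=todeck(p@M.T+s['tool_pos'])
t=todeck(s["tool_pos"])[1]; B=[]
for y in np.arange(t+.025,t+.1,.005):
    q=w[(abs(w[...,1]-y)<.0015)&(w[...,0]<.06)&(w[...,0]>-.1)&(p[...,2]>.02)&(abs(w[...,2]-.0075)<.0035)]
    if len(q)>5: B.append([np.percentile(q[:,0],98.5),y])
B=np.array(B); print((B*1000).round().tolist(),circ(B))
print(spot_in("wrist","coaster_center")[:1])
E
python3 edge.py
```

```text
t 26.02 tcp [0.5543 0.0159 0.1534] deck [-26.9  40.3  16.7] y ang -8.9 z [ 0.592 -0.099 -0.8  ] F [0.2 0.1 0.6] q [ 0.07 -0.19  2.39 -0.43  0.34  0.59] w 0.0
[[6.0, 65.0], [9.0, 70.0], [12.0, 75.0], [15.0, 80.0], [17.0, 85.0], [18.0, 90.0], [18.0, 95.0], [19.0, 100.0], [18.0, 105.0], [17.0, 110.0], [15.0, 115.0], [13.0, 120.0], [10.0, 125.0], [6.0, 130.0], [0.0, 135.0]] (array([-26.2,  98.3]), array([ 0.9, -0.1, -0.3,  0.3, -0.1,  0.2, -0.7, -0.1, -0.4, -0.2, -0.2,
       -0.2,  0.4,  0.4,  0.4]))
[{'rect': [253.1, 162.0, 179.8, 203.3], 'score': 0.59}]
```

Request:
{"name": "carry_out", "arguments": {"series": "-0.0005 -0.003 0 0; -0.004 0.0006 0 0; 0.0009 0.006 0 0; 0.0009 0.0059 0 0; 0.0009 0.0059 0 0; 0.0009 0.0059 0 0; 0.0009 0.0059 0 0; 0.0009 0.0059 0 0; 0.0009 0.0059 0 0; 0.0009 0.0059 0 0; 0.0009 0.0059 0 0; 0.0009 0.0059 0 0; 0.0009 0.0059 0 0; 0.0009 0.0059 0 0; 0.0009 0.0059 0 0; 0.0009 0.0059 0 0; 0 0 0 0; 0 0 0 0; 0 0 0 0"}}

```text
time: 28.5
tool_pos: [0.5624, 0.0961, 0.1535]
tcp_rot: [1.971, 1.684, 0.556]
wrist_force: [0.2, 0.5, -0.5]
width: 0.001
grip_force: 0.0
```

```bash
python3 - <<'E'
from st import *
st()
for n in("top","side"):
    im,d=eyes.read_camera(n); w=cloud(n,d)
    for r in spot_in(n,"coaster_center")[:2]:
        u,v=map(int,r["rect"][:2]); print(n,round(r["score"],2),np.round(r["rect"]),np.round(todeck(w[v,u]),3),w[v,u][2].round(3))
    cv2.imwrite(f"pics/{n}9.png",im)
E
```

```text
t 28.5 tcp [0.5624 0.0961 0.1535] deck [-31.6 120.7  16.8] y ang -8.9 z [ 0.592 -0.1   -0.8  ] F [ 0.2  0.5 -0.5] q [ 0.28 -0.13  2.34 -0.68  0.42  0.99] w 0.0
top 0.87 [208. 226.  36.  36.] [-0.028  0.225 -0.123] 0.014
```

Request:
{"name": "carry_out", "arguments": {"series": "0 0 0.02 0; -0.01 0 0.03 0; -0.02 0 0.04 0; 0 0 0.03 0; 0 0 0 0; 0 0 0 0"}}

```text
time: 29.45
tool_pos: [0.532, 0.096, 0.2725]
tcp_rot: [1.972, 1.684, 0.554]
wrist_force: [-0.4, 0.5, -0.2]
width: 0.005
grip_force: 0.0
```

```bash
python3 - <<'E'
from st import *
st(); im,d=eyes.read_camera("top"); w=cloud("top",d)
for t in("coaster_center","honey_center","spice_center","salt_center"):
    r=spot_in("top",t)
    if r: u,v=map(int,r[0]["rect"][:2]); print(t,round(r[0]["score"],2),np.round(r[0]["rect"]),w[v,u].round(3))
cv2.imwrite("pics/end.png",im[100:320,120:480])
E
```

```text
t 29.45 tcp [0.532  0.096  0.2725] deck [-61.6 115.8 135.8] y ang -8.9 z [ 0.591 -0.1   -0.8  ] F [-0.4  0.5 -0.2] q [ 0.3  -0.35  2.26 -0.44  0.68  0.72] w 0.0
coaster_center 0.91 [210. 226.  39.  39.] [0.582 0.191 0.014]
honey_center 0.92 [408. 250.  32.  33.] [ 0.524 -0.236  0.101]
spice_center 0.92 [266. 178.  28.  40.] [0.623 0.052 0.335]
salt_center 0.61 [356. 200.  24.  26.] [ 0.592 -0.098  0.315]
```

View pics/end.png

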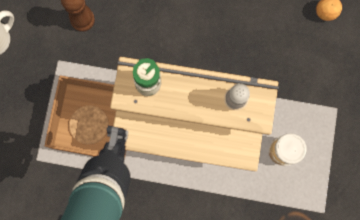

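The picture shows the coaster flat in the caddy at about (90,125), with all three jars where they stood and the gripper clear.

```bash
python3 -c "
from workcell import bot
print(bot.finish_job())"
```

```text
the job is handed in; nothing more can be done
None
```

The coaster was drawn forward about half way out, pushed off the left end of the deck and now lies flat in the caddy; the jars did not move, and I handed the job in at about 29.5 s without seeing the judge's verdict.

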